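Load the mirror-built fuse panel from the kitting board

TASK

Move the four parts (relay, capacitor, insulator, fuse) from the cradles of the plywood kitting board into the four bays of the aluminium mounting tray, in reverse order because this panel is built mirrored: seen from the robot, the part at the left end of the board goes into the bay at the right end of the tray, the second from the left into the second from the right, and so on. Set each one down gently, not dropped, so that it stands upright on the floor of its bay, about in the middle.

Things in the scene. Friction and masses are not known exactly. Their poses are not given: they have to be found in the camera images.
- relay: Square black relay with a grey top and two brass dots, 40 x 40 x 60 mm high (the top 10 mm is stepped in to 34 x 34). 0.13 to 0.21 kg. Origin: centre of its underside, z up; at the start its x axis is parallel to the board's x within 0.05 rad. Grasp it across x, at about 35 mm above its underside.
- capacitor: Round plain aluminium can, 40 mm diameter, 70 mm high, with a black top and two steel studs 6 mm high (76 mm in all). 0.10 to 0.17 kg. Origin: centre of its underside, z up. Grasp across the can at about 45 mm above its underside.
- insulator: Round white ceramic post insulator, 36 mm diameter, 60 mm high and a thin 8 mm brass stud on top (68 mm in all); two grooves round its lower half, plain cylinder from 32 to 60 mm. 0.13 to 0.23 kg. Origin: centre of its underside, z up. Grasp at about 46 mm above its underside.
- fuse: Oblong white ceramic block fuse with a steel foot and an upright brass blade on top: 26 mm (its x) by 48 mm (its y), 60 mm high, blade 10 mm more (70 mm in all). 0.16 to 0.26 kg. Origin: centre of its underside, z up; at the start its x axis is parallel to the board's x within 0.05 rad. Grasp across the 26 mm, at about 40 mm above its underside.
- relay_cradle: Cradle that fits the relay: black rubber, square, 52 x 52 mm outside, 7 mm high, recess floor 3 mm above its underside, rim 4 mm above that floor. Fixed on the kitting board and stays there. Origin: centre of its underside; axes parallel to the board's. At the start the relay stands in it. Its place on the board shows where in the row the relay began.
- capacitor_cradle: Cradle that fits the capacitor: black rubber, round, 52 mm outside diameter, 7 mm high, recess floor 3 mm above its underside, rim 4 mm above that floor. Fixed on the kitting board and stays there. Origin: centre of its underside; axes parallel to the board's. At the start the capacitor stands in it. Its place on the board shows where in the row the capacitor began.
- insulator_cradle: Cradle that fits the insulator: black rubber, round, 48 mm outside diameter, 7 mm high, recess floor 3 mm above its underside, rim 4 mm above that floor. Fixed on the kitting board and stays there. Origin: centre of its underside; axes parallel to the board's. At the start the insulator stands in it. Its place on the board shows where in the row the insulator began.
- fuse_cradle: Cradle that fits the fuse: black rubber, oblong, 38 x 60 mm outside, long side along y, 7 mm high, recess floor 3 mm above its underside, rim 4 mm above that floor. Fixed on the kitting board and stays there. Origin: centre of its underside; axes parallel to the board's. At the start the fuse stands in it. Its place on the board shows where in the row the fuse began.
- kit_board: Fixed plywood kitting board, 84 mm (x) by 380 mm (y), 12 mm thick; carries the four cradles, in any order, at x = 0, y = +105, +35, -35, -105 mm in its frame, undersides at z = 12 mm. Origin: centre of its underside; x points away from the robot, y to the robot's left, within 0.15 rad. Tape roll at its left end, small blue box at its right. May be nearer or farther than the tray.
- panel_tray: Fixed aluminium tray, 64 mm (x) by 380 mm (y), with four open bays, empty at the start, centred at x = 0, y = +105, +35, -35, -105 mm in its frame. Bay: 56 (x) by 66 mm (y) inside, floor at z = 6 mm, walls 4 mm thick, tops at z = 18 mm. Origin: centre of its underside; x away from the robot, y to its left, within 0.15 rad. Loose terminal block and copper offcut on its ends.
There are look-alikes about, which are no part of the job. What is shaped like the relay but pink is not meant.

How it is judged:
By the outcome, as a careful person would: the job done as asked, in the order asked, and still so for the second after the job is handed in, with the robot touching nothing.
It also fails if it takes over 93 s, if anything falls off the work surface, if the arm or the gripper's body presses on something with over 40 N, if the wrist force passes 120 N, or if a joint passes its speed limit or range.

ROBOT

A 6-joint arm with a two-finger parallel gripper is mounted at the origin on the work surface. World frame = base frame: x ahead of the robot, y to its left, z up, the work surface at z = 0. Lengths are in mm, angles in rad, forces in N, time in s.
With the tool pointing down it reaches from about 300 to 775 mm from the base axis. Payload 14.6 kg.
Tool frame: the origin (TCP) lies at the very end of the fingers, on their centre line; the grasp point (between the pads) lies 19 mm behind it; z points along the fingers, y is the line along which they close (so a half turn about z gives the same grasp; the last joint's range is limited). The gripper opens to 94 mm and grips with 3 to 60 N. Pads are 16 mm wide; open, the fingers measure 119 mm over their backs; the gripper's body (75 mm by 177 mm) begins 78 mm behind the grasp point.
Start: joints at [-1.374, 0.3, 1.521, -0, 1.321, -0.067], TCP at [143.406, -530.965, 205.446] pointing down, gripper open.
Joint ranges: [-3.03, 3.03], [-0.79, 2.21], [0.23, 2.52], [-1.04, 4.18], [0, 3.07], [-2.55, 2.55]. Speed limits (rad/s): [2.22, 2.22, 2.57, 3.14, 3.14, 3.14].

INTERFACE

Orientations are given as [roll, pitch, yaw] about the fixed x, y, z axes, in that order (R = Rz(yaw) Ry(pitch) Rx(roll)).
In Python, from cell import manip, eyes, ticket gives the robot as it stands. The module is installed in compiled form; this text tells all that it offers.
- The arm moves only by the tool arm_command, never from a script. Its argument "plan" is a list of rows, each a list of 5 numbers: the opening, from -1 (shut) to 1 (fully open), then the shift along the tool's x, y, z in m, then the turn about the tool's z in rad. In form: [[jaw, dx, dy, dz, roll], ...]. A call has 1 to 20 rows; each row shifts and turns the commanded pose from where the row before left it, along the tool's axes as they then stand; what a row does not reach is not made up. A row lasts 1/8 s, in which the tool goes at most 62.5 mm and 10.7 degrees, less where a joint would pass 70% of its speed; a pose out of reach is approached as far as the arm can. A call is refused whole if a number of a shift passes 0.0625 or a number of a turn 0.188, either way. A call with a gripper value outside its range is refused whole. The fingers move at their own pace and stop on an object; "newtons" is the grip in N (left out, the last holds). Time passes only in rows, so rows that do not move let the fingers close. It gives the time, the measured TCP pose, the force, the opening and the grip force at its end, in the units of the state.
- manip.read_state(): the state, without advancing time (a new reading comes with each control period).
- eyes.camera(name): name is "side" or "top"; returns a dict with "img" (400x640x3 uint8, blue, green, red), "z_map" (400x640 float32, mm along the optical axis (not along the pixel's ray), 0 where there is no reading), "fx", "fy", "cx", "cy" (pixels), "eye" and "orientation" of the camera in the world. Camera axes: x right, y down, z forward; pixel columns grow to the right and rows downward; lengths in mm; the calibration is good to about 2 mm. A picture is of the moment at which its call begins.
- ticket.sign_off(): hands the job in; it is judged then, once.
The state is a dict: "clock": time; "joints": joint angles; "qd": joint speeds; "effort": joint torques, N m; "eef_pos": TCP position; "eef_rot": TCP orientation; "wrist_force": force on the tool from outside, world axes, zero at the start; "moment": the same for the moment, N m; "finger_gap": finger opening in mm; "finger_force": force on a finger pad.
Only numpy, scipy, OpenCV 4.12 (cv2) and the standard library are available. Lean on these libraries where they do the work, as an engineer would, in place of code of your own. Each camera call takes 0.05 s, during which the arm holds its last target. There are 200 camera calls.

## Working session

There is one attempt and no reset: what is moved stays moved. The work goes in short steps, Python scripts to look and compute and a tool call to move; the robot and the scene stay as the last step left them, time stands still between calls to the robot, and variables do not carry over. Pictures are saved under pics/ and viewed, at most 14 in all, crops included, and the job is handed in when it is done.

Besides the shell and the picture viewer there is one more tool, called after "Emit:" as name(argument=value, ...) on one line, values as JSON. arm_command: Moves the arm, as the interface text tells. Its arguments: {"type":"object","properties":{"plan":{"type":"array"},"newtons":{"type":"number"}},"required":["plan"]}

```bash
mkdir -p pics
python3 - <<'E'
from cell import manip, eyes
import cv2,numpy as np,pickle
s=manip.read_state();print(s)
for n in("top","side"):
    c=eyes.camera(n);pickle.dump(c,open(n+'0.pkl','wb'));cv2.imwrite(f'pics/{n}0.png',c['img'])
    print(n,{k:v for k,v in c.items() if k not in('img','z_map')},(c['z_map']>0).mean())
E
```

```text
{'clock': 0.0, 'joints': array([-1.37357632e+00,  3.00464551e-01,  1.52157529e+00, -7.10360859e-07,
        1.32066994e+00, -6.65823313e-02]), 'qd': array([ 0.00080901, -0.00020806, -0.00060801,  0.00059268, -0.00074536,
       -0.00039578]), 'effort': array([-5.47925611e-04, -5.31816208e+01, -3.52740633e+01,  7.08180713e-02,
        2.44169187e-02, -1.19804149e-04]), 'eef_pos': array([ 143.3710535 , -530.72311887,  204.89236602]), 'eef_rot': array([-3.14047796e+00, -7.36391629e-05,  2.63802474e-01]), 'wrist_force': array([ 0.56423891, -0.20663568, -0.37091646]), 'moment': array([-0.03061159, -0.00315271, -0.06794934]), 'finger_force': 0.0, 'finger_gap': 93.9923120705755}
top {'fx': 486.6740291326964, 'fy': 486.6740291326964, 'cx': 325.9025671654866, 'cy': 199.48400930533927, 'eye': array([416.63229254, -46.19647237, 798.78468097]), 'orientation': array([-3.02631092, -0.00398954, -1.59697049])} 0.99600390625
side {'fx': 398.78239862393843, 'fy': 398.78239862393843, 'cx': 317.56169182284884, 'cy': 191.8201932485755, 'eye': array([277.10214826, 396.47554109, 588.40663088]), 'orientation': array([-2.38282115, -0.01417236, -2.6228364 ])} 0.99605859375
```

View pics/top0.png

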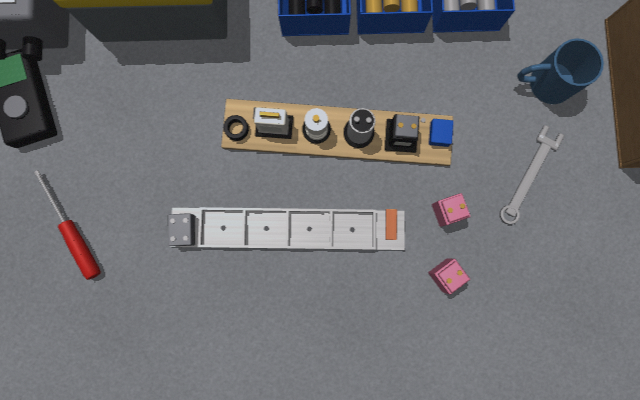

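View pics/side0.png

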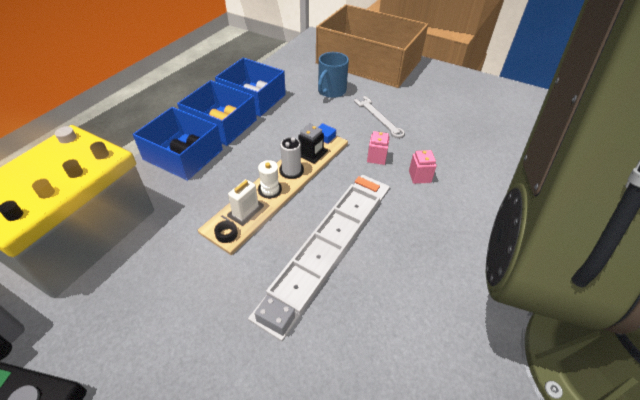

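The board runs left to right: fuse (273,122), insulator (316,122), capacitor (360,125), relay (404,130). The bay holes are at (223,228), (266,229), (309,229) and (352,229).

What could be confused:
- **Relay:** the black and grey one at (404,130), or the pink ones at (453,210) and (452,276), which are not meant.
- **Capacitor and fuse:** the cylinders in the blue bins at (318,5), (394,10) and (468,3).
- **Tray ends:** the terminal block (181,229) and copper offcut (391,224) are not parts.

I choose the four on the board.

```bash
cat > h.py <<'E'
import numpy as np,cv2,pickle
from scipy.spatial.transform import Rotation as R
def rot(c): return R.from_euler('xyz',c['orientation']).as_matrix()
def rays(c,uv):
    uv=np.atleast_2d(np.array(uv,float))
    return np.c_[(uv[:,0]-c['cx'])/c['fx'],(uv[:,1]-c['cy'])/c['fy'],np.ones(len(uv))]@rot(c).T
def plane(c,uv,z):
    d=rays(c,uv);return c['eye']+d*((z-c['eye'][2])/d[:,2:])
def cloud(c):
    v,u=np.mgrid[:400,:640];d=rays(c,np.c_[u.ravel(),v.ravel()])
    return (c['eye']+d*c['z_map'].reshape(-1,1)).reshape(400,640,3)
def proj(c,p):
    q=(np.atleast_2d(p)-c['eye'])@rot(c);return np.c_[q[:,0]/q[:,2]*c['fx']+c['cx'],q[:,1]/q[:,2]*c['fy']+c['cy']]
def tri(c1,u1,c2,u2):
    d1=rays(c1,u1)[0];d2=rays(c2,u2)[0]
    t=np.linalg.lstsq(np.c_[d1,-d2],c2['eye']-c1['eye'],rcond=None)[0]
    a=c1['eye']+d1*t[0];b=c2['eye']+d2*t[1];return (a+b)/2,np.linalg.norm(a-b)
E
python3 - <<'E'
from h import *
T=pickle.load(open('top0.pkl','rb'));S=pickle.load(open('side0.pkl','rb'))
for c,n in((T,'T'),(S,'S')):
    P=cloud(c)
    for z0 in (5,): pass
    flat=P[250:300,300:400] if n=='T' else P[300:380,400:480]
    print(n,'table z',np.median(flat[...,2]))
# holes in both
def holes(c,boxes):
    g=cv2.cvtColor(c['img'],cv2.COLOR_BGR2GRAY).astype(float);o=[]
    for u,v in boxes:
        w=g[v-4:v+5,u-4:u+5];m=np.clip(np.median(w)-20-w,0,None);y,x=np.mgrid[v-4:v+5,u-4:u+5]
        o.append(((m*x).sum()/m.sum(),(m*y).sum()/m.sum()))
    return o
ht=holes(T,[(223,228),(266,229),(309,229),(352,229)]);hs=holes(S,[(296,287),(318,257),(338,230),(356,206)])
print('holes',np.round(ht,1).tolist(),np.round(hs,1).tolist())
for a,b in zip(ht,hs):
    p,e=tri(T,a,S,b);print(np.round(p,1),round(e,2), 'plane z6',np.round(plane(T,[a],6)[0],1),'side',np.round(plane(S,[b],6)[0],1))
# part tops from depth clouds of each camera
for n,u,v in(('fuse',273,122),('ins',316,122),('cap',360,125),('relay',404,130)):
    for c in (T,S):
        P=cloud(c);ctr=plane(T,[(u,v)],72)[0]
        m=(np.hypot(P[...,0]-ctr[0],P[...,1]-ctr[1])<38)&(P[...,2]>45)
        q=P[m];h=np.histogram(q[:,2],np.arange(44,100,2));
        print(n,len(q),'zmax',q[:,2].max().round(1),'hist',h[0].tolist())
        for lo in (64,):
            pass
b=cv2.resize(T['img'][90:175,215:465],None,fx=3.2,fy=3.2,interpolation=cv2.INTER_CUBIC)
s=cv2.resize(S['img'][115:255,195:395],None,fx=2.2,fy=2.2,interpolation=cv2.INTER_CUBIC)
w=np.zeros((b.shape[0]+s.shape[0],800,3),np.uint8);w[:b.shape[0],:b.shape[1]]=b;w[b.shape[0]:,:s.shape[1]]=s
cv2.imwrite('pics/crop.png',w)
E
```

```text
T table z 0.15664913223935173
S table z 0.14328511446313996
holes [[222.9, 227.5], [266.0, 228.0], [309.0, 228.5], [351.9, 229.2]] [[295.5, 286.6], [318.1, 256.4], [338.1, 229.7], [356.1, 205.8]]
[467.5 117.3   6.7] 1.82 plane z6 [466.7 117.1   6. ] side [468.6 117.3   6. ]
[464.9  47.2   6.6] 1.73 plane z6 [464.1  46.9   6. ] side [465.9  47.1   6. ]
[462.3 -22.7   6.3] 1.62 plane z6 [461.5 -22.9   6. ] side [463.2 -22.7   6. ]
[459.3 -92.5   6.6] 1.57 plane z6 [458.5 -92.7   6. ] side [460.2 -92.8   6. ]
fuse 676 zmax 87.5 hist [6, 13, 12, 12, 11, 15, 9, 12, 12, 16, 12, 13, 9, 30, 102, 228, 68, 6, 10, 26, 43, 11, 0, 0, 0, 0, 0]
fuse 590 zmax 87.0 hist [16, 18, 28, 14, 21, 22, 26, 27, 18, 28, 15, 18, 21, 29, 48, 127, 32, 15, 12, 12, 32, 11, 0, 0, 0, 0, 0]
ins 507 zmax 85.0 hist [0, 7, 3, 5, 12, 6, 7, 6, 7, 5, 8, 8, 4, 11, 85, 227, 68, 2, 10, 21, 5, 0, 0, 0, 0, 0, 0]
ins 393 zmax 83.8 hist [0, 12, 7, 16, 13, 16, 13, 14, 13, 16, 15, 12, 16, 18, 24, 130, 32, 4, 6, 16, 0, 0, 0, 0, 0, 0, 0]
cap 680 zmax 94.0 hist [4, 8, 7, 6, 11, 8, 8, 6, 7, 9, 6, 12, 6, 14, 5, 8, 8, 7, 15, 69, 231, 159, 25, 34, 6, 1, 0]
cap 505 zmax 93.0 hist [7, 19, 14, 15, 13, 15, 17, 12, 20, 15, 12, 16, 16, 16, 14, 12, 19, 16, 16, 25, 71, 96, 9, 17, 3, 0, 0]
relay 753 zmax 79.3 hist [3, 9, 18, 10, 15, 12, 12, 12, 17, 49, 72, 27, 8, 16, 114, 259, 92, 8, 0, 0, 0, 0, 0, 0, 0, 0, 0]
relay 461 zmax 77.3 hist [7, 18, 18, 19, 18, 21, 23, 14, 22, 21, 41, 25, 15, 18, 38, 116, 27, 0, 0, 0, 0, 0, 0, 0, 0, 0, 0]
```

View pics/crop.png

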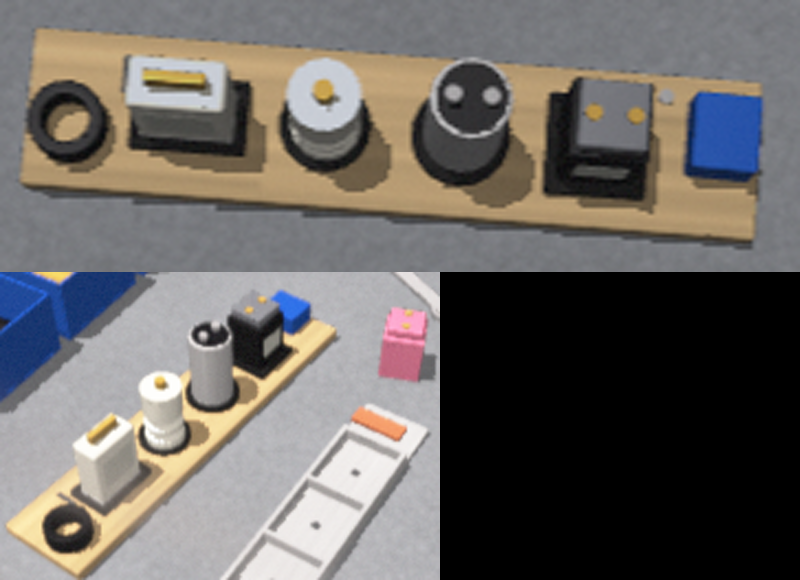

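The crop confirms the choice. Left to right on the board: fuse (175,85), insulator (323,95), black-topped can (470,100), and a grey-topped black relay with two brass dots (613,115). The pink one stands off the board. Next: part centres, frames and clearance.

Run:
```python
from h import *
T=pickle.load(open('top0.pkl','rb'));S=pickle.load(open('side0.pkl','rb'))
C=[];
for n,u,v,z,r in(('fuse',273,122,75,40),('ins',316,122,75,32),('cap',360,125,85,32),('relay',404,130,75,36)):
    o=[]
    for c in (T,S):
        P=cloud(c);ctr=plane(T,[(u,v)],z)[0]
        m=((np.hypot(P[...,0]-ctr[0],P[...,1]-ctr[1])<r)&(abs(P[...,2]-z)<3.5)).astype(np.uint8)
        vv,uu=np.nonzero(m);q=plane(c,np.c_[uu,vv],z)
        zz=np.median(P[m>0][:,2])
        (x,y),wh,a=cv2.minAreaRect(q[:,:2].astype(np.float32))
        hull=cv2.convexHull(q[:,:2].astype(np.float32));cc=cv2.minEnclosingCircle(hull)
        print(n,'z',zz.round(1),'rect',np.round([x,y,*wh,a],1),'circ',np.round([*cc[0],cc[1]],1),'mean',q[:,:2].mean(0).round(1))
        o.append((x,y))
    C.append(np.mean(o,0))
C=np.array(C);print(C.round(1));f=np.polyfit(C[:,1],C[:,0],1);print('board yaw',-np.arctan(f[0]),'resid',C[:,0]-np.polyval(f,C[:,1]))
P=cloud(T)
for n,(x0,x1,y0,y1) in {'behind':(670,760,-120,150),'between':(505,570,-150,180),'front':(360,425,-150,180)}.items():
    m=(P[...,0]>x0)&(P[...,0]<x1)&(P[...,1]>y0)&(P[...,1]<y1);print(n,P[m][:,2].max())
m=(P[...,2]>60)&(P[...,1]>-200)&(P[...,1]<200)&(P[...,0]>650);print('tall behind: x min',P[m][:,0].min(),P[m][:,2].max())
```

```text
fuse z 74.8 rect [630.8  31.6  47.8  26.   83.7] circ [631.2  31.5  25.4] mean [630.3  31.3]
fuse z 74.9 rect [632.1  33.3  49.   27.7  85.9] circ [631.7  33.2  26.3] mean [629.8  35.9]
ins z 74.8 rect [623.7 -38.6  35.   35.1  44.2] circ [623.6 -38.6  18.2] mean [623.7 -38.4]
ins z 75.1 rect [625.4 -38.2  34.8  37.8  51.6] circ [624.8 -38.3  19.8] mean [624.6 -37.1]
cap z 85.5 rect [ 617.5 -107.9   37.7   38.6   88.2] circ [ 617.4 -108.    19.8] mean [ 617.3 -107.8]
cap z 86.0 rect [ 619.3 -106.2   37.3   42.7   31.6] circ [ 618.8 -106.4   21.8] mean [ 618.3 -106.1]
relay z 75.0 rect [ 610.4 -176.4   34.3   34.3   83.7] circ [ 610.8 -176.4   22.6] mean [ 610.4 -176.4]
relay z 75.1 rect [ 611.7 -174.9   37.5   35.4   85.5] circ [ 612.  -173.3   23.7] mean [ 611.5 -175.1]
[[ 631.4   32.5]
 [ 624.5  -38.4]
 [ 618.4 -107.1]
 [ 611.1 -175.6]]
board yaw -0.0968229393548998 resid [-0.06983718 -0.10911225  0.43042838 -0.25147895]
behind 15.881825512397654
between 5.768633172894283
front 798.7846809719135
tall behind: x min 784.808665817053 140.97114872687087
```

Emit:
arm_command(plan=[[1,0,0,0,-0.173],[1,0,0,0,-0.173],[1,0,0,0,-0.173],[1,0,0,0,-0.173],[1,0,0,0,-0.173],[1,0,0,0,-0.173],[1,0,0,0,-0.173],[1,0,0,0,0]])

```text
clock: 1.1
eef_pos: [143.4, -530.8, 205.2]
eef_rot: [-3.141, -0.001, 1.474]
wrist_force: [-0.4, 0.7, -0.8]
finger_gap: 94.1
finger_force: 0.0
```

Emit:
arm_command(plan=[[1,0.038,0.027,0.002,0],[1,0.038,0.027,0.002,0],[1,0.038,0.027,0.002,0],[1,0.038,0.027,0.002,0],[1,0.038,0.027,0.002,0],[1,0.038,0.027,0.002,0],[1,0.038,0.027,0.002,0],[1,0.038,0.027,0.002,0],[1,0.038,0.027,0.002,0],[1,0.038,0.027,0.002,0],[1,0.038,0.027,0.002,0],[1,0.038,0.027,0.002,0],[1,0.038,0.027,0.002,0],[1,0.038,0.027,0.002,0],[1,0.038,0.027,0.002,0],[1,0.038,0.027,0.002,0],[1,0,0,0,0],[1,0,0,0,0]])

```text
clock: 3.35
eef_pos: [631.3, 32.5, 173.1]
eef_rot: [-3.141, 0.0, 1.472]
wrist_force: [-0.5, -0.8, 0.5]
finger_gap: 94.1
finger_force: 0.0
```

```bash
cat > go.py <<'E'
import sys,numpy as np
from cell import manip
from scipy.spatial.transform import Rotation as R
def go(x,y,z,yaw):
    s=manip.read_state();p=s['eef_pos'];r=R.from_euler('xyz',s['eef_rot'])
    d=r.inv().apply(np.array([x,y,z])-p);print('t',round(s['clock'],2),'at',p.round(1),s['eef_rot'].round(3),'shift mm',d.round(1),'roll',round(-(yaw-s['eef_rot'][2]),3),'gap',round(s['finger_gap'],1),'F',s['wrist_force'].round(1))
if __name__=='__main__': go(*map(float,sys.argv[1:]))
E
python3 go.py 631.2 32 36 1.474
```

```text
t 3.35 at [631.3  32.5 173.1] [-3.141  0.     1.472] shift mm [-5.000e-01  1.000e-01  1.371e+02] roll -0.002 gap 94.1 F [-0.5 -0.8  0.5]
```

Emit:
arm_command(plan=[[1,0,0,0.03,0],[1,0,0,0.03,0],[1,0,0,0.03,0],[1,0,0,0.02,0],[1,0,0,0.015,0],[1,0,0,0.012,0],[1,0,0,0,0],[-1,0,0,0,0],[-1,0,0,0,0],[-1,0,0,0,0],[-1,0,0,0,0],[-1,0,0,0,0],[-1,0,0,0,0],[-1,0,0,0,0],[-1,0,0,0,0],[-1,0,0,0,0]], newtons=25)

```text
clock: 5.35
eef_pos: [631.8, 32.8, 36.5]
eef_rot: [3.141, -0.0, 1.475]
wrist_force: [0.9, -1.1, -0.3]
finger_gap: 26.1
finger_force: 25.0
```

Emit:
arm_command(plan=[[-1,0,0,-0.005,0],[-1,0,0,-0.01,0],[-1,0,0,-0.02,0],[-1,0,0,-0.03,0],[-1,0,0,-0.03,0],[-1,0,0,-0.025,0],[-1,-0.01,-0.0115,0,0],[-1,-0.02,-0.0225,0,0],[-1,-0.027,-0.0305,0,0],[-1,-0.027,-0.0305,0,0],[-1,-0.027,-0.0305,0,0],[-1,-0.02,-0.0225,0,0],[-1,-0.01,-0.0115,0,0],[-1,0,0,0,-0.03],[-1,0,0,0,-0.028],[-1,0,0,0,0]])

```text
clock: 7.35
eef_pos: [459.9, -91.8, 156.4]
eef_rot: [-3.141, -0.0, 1.534]
wrist_force: [-0.1, 0.4, -1.7]
finger_gap: 26.0
finger_force: 25.0
```

```bash
python3 go.py 459.3 -92.5 27 1.532
python3 - <<'E'
from h import *
from cell import eyes
c=eyes.camera('side');cv2.imwrite('pics/s1.png',c['img'][100:300,200:450].repeat(2,0).repeat(2,1))
E
```

```text
t 7.35 at [459.9 -91.8 156.4] [-3.141 -0.     1.534] shift mm [ -0.8  -0.5 129.4] roll 0.002 gap 26.0 F [-0.1  0.4 -1.7]
```

View pics/s1.png

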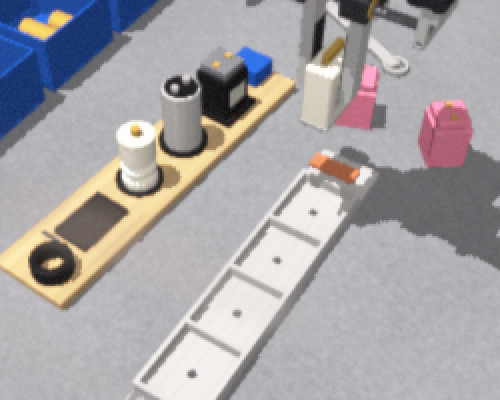

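The fuse hangs upright in the grip (crop 325,95) over the right end of the tray, and its cradle (90,220) is empty. I lower it to just above the floor, then creep down.

Emit:
arm_command(plan=[[-1,-0.0005,0,0.015,0],[-1,0,0,0.03,0],[-1,0,0,0.03,0],[-1,0,0,0.025,0],[-1,0,0,0.015,0],[-1,0,0,0.007,0],[-1,0,0,0.003,0],[-1,0,0,0.001,0],[-1,0,0,0.001,0],[-1,0,0,0.0005,0],[-1,0,0,0,0]])

```text
clock: 8.78
eef_pos: [459.5, -92.8, 29.1]
eef_rot: [3.141, 0.0, 1.533]
wrist_force: [-1.0, 0.3, -2.0]
finger_gap: 25.8
finger_force: 25.0
```

Emit:
arm_command(plan=[[-1,0,0,0.0007,0],[-1,0,0,0.0005,0],[-1,0,0,0,0]])

```text
clock: 9.15
eef_pos: [459.3, -92.7, 27.7]
eef_rot: [-3.141, -0.0, 1.533]
wrist_force: [-0.1, 0.4, -3.2]
finger_gap: 26.1
finger_force: 25.0
```

Emit:
arm_command(plan=[[-1,0,0,0.0005,0],[-1,0,0,0,0]])

```text
clock: 9.4
eef_pos: [459.5, -92.8, 27.4]
eef_rot: [3.141, 0.0, 1.533]
wrist_force: [-1.0, 1.1, 3.3]
finger_gap: 26.4
finger_force: 25.0
```

Emit:
arm_command(plan=[[-1,0,0,0.0005,0],[-1,0,0,0,0]])

```text
clock: 9.65
eef_pos: [459.5, -92.7, 27.4]
eef_rot: [3.141, 0.0, 1.533]
wrist_force: [-5.7, 1.5, 12.1]
finger_gap: 26.1
finger_force: 25.0
```

Contact at TCP z 27.4. Release, lift, and go over the insulator.

Emit:
arm_command(plan=[[0.2,0,0,0,0],[0.2,0,0,0,0],[0.2,0,0,0,0],[0.5,0,0,-0.005,0],[0.5,0,0,-0.02,0],[0.5,0,0,-0.04,0],[1,0,0,-0.04,0],[1,0,0,-0.025,0.058],[1,0.005,0.0115,0,0],[1,0.01,0.0225,0,0],[1,0.0135,0.0305,0,0],[1,0.0135,0.0305,0,0],[1,0.0135,0.0305,0,0],[1,0.01,0.0225,0,0],[1,0.005,0.0115,0,0],[1,0,0,0,0]])

```text
clock: 11.65
eef_pos: [625.1, -37.3, 154.8]
eef_rot: [-3.139, -0.0, 1.476]
wrist_force: [-0.5, -0.4, -0.8]
finger_gap: 94.3
finger_force: 0.0
```

```bash
python3 go.py 624.4 -38.5 42 1.474
python3 - <<'E'
from h import *
from cell import eyes
c=eyes.camera('side');cv2.imwrite('pics/s2.png',c['img'][100:300,200:450].repeat(2,0).repeat(2,1))
E
```

```text
t 11.65 at [625.1 -37.3 154.8] [-3.139 -0.     1.476] shift mm [ -1.3  -0.4 112.8] roll 0.002 gap 94.3 F [-0.5 -0.4 -0.8]
```

View pics/s2.png

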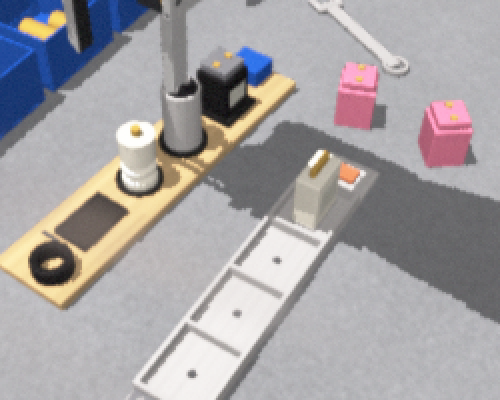

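The fuse stands upright in the right end bay (crop 315,195). The insulator at (138,155) is next.

Emit:
arm_command(plan=[[1,-0.001,-0.0005,0.03,0],[1,0,0,0.03,0],[1,0,0,0.025,0],[1,0,0,0.015,0],[1,0,0,0.01,0],[1,0,0,0.003,0],[1,0,0,0,0],[-1,0,0,0,0],[-1,0,0,0,0],[-1,0,0,0,0],[-1,0,0,0,0],[-1,0,0,0,0],[-1,0,0,0,0],[-1,0,0,0,0],[-1,0,0,0,0],[-1,0,0,0,0]], newtons=25)

```text
clock: 13.7
eef_pos: [624.4, -38.8, 43.8]
eef_rot: [3.141, -0.0, 1.475]
wrist_force: [0.4, -0.4, 0.4]
finger_gap: 35.3
finger_force: 25.0
```

Emit:
arm_command(plan=[[-1,0,0,-0.005,0],[-1,0,0,-0.01,0],[-1,0,0,-0.02,0],[-1,0,0,-0.03,0],[-1,0,0,-0.03,0],[-1,0,0,-0.02,0],[-1,0,-0.012,0,0],[-1,0,-0.023,0,0],[-1,0,-0.031,0,0],[-1,0,-0.031,0,0],[-1,0,-0.031,0,0],[-1,0,-0.023,0,0],[-1,0,-0.012,0,0],[-1,0,0,0,-0.03],[-1,0,0,0,-0.028],[-1,0,0,0,0]])

```text
clock: 15.7
eef_pos: [462.5, -23.2, 158.7]
eef_rot: [-3.141, -0.0, 1.533]
wrist_force: [-1.1, 0.7, -2.5]
finger_gap: 35.2
finger_force: 25.0
```

```bash
python3 go.py 462.3 -22.7 35 1.532
python3 - <<'E'
from h import *
from cell import eyes
c=eyes.camera('side');cv2.imwrite('pics/s3.png',c['img'][80:300,200:450].repeat(2,0).repeat(2,1))
E
```

```text
t 15.7 at [462.5 -23.2 158.7] [-3.141 -0.     1.533] shift mm [  0.5  -0.2 123.7] roll 0.001 gap 35.2 F [-1.1  0.7 -2.5]
```

View pics/s3.png

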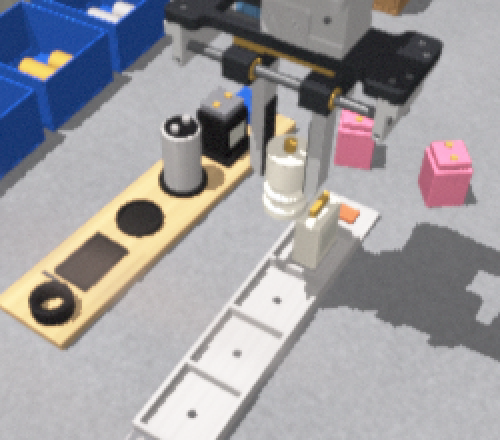

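The insulator is held upright (285,180) and its cradle (140,217) is empty. Lowering.

Emit:
arm_command(plan=[[-1,0,0,0.015,0],[-1,0,0,0.03,0],[-1,0,0,0.03,0],[-1,0,0,0.023,0],[-1,0,0,0.013,0],[-1,0,0,0.006,0],[-1,0,0,0.003,0],[-1,0,0,0.001,0],[-1,0,0,0.001,0],[-1,0,0,0.0005,0],[-1,0,0,0,0],[-1,0,0,0,0]])

```text
clock: 17.25
eef_pos: [462.1, -23.2, 36.3]
eef_rot: [3.142, -0.0, 1.533]
wrist_force: [0.3, 0.8, -2.0]
finger_gap: 35.3
finger_force: 25.0
```

Emit:
arm_command(plan=[[-1,0,0,0.0005,0],[-1,0,0,0,0]])

```text
clock: 17.5
eef_pos: [462.1, -23.2, 35.7]
eef_rot: [-3.142, 0.0, 1.533]
wrist_force: [-0.1, -0.6, -3.0]
finger_gap: 35.7
finger_force: 25.0
```

Emit:
arm_command(plan=[[-1,0,0,0.0005,0],[-1,0,0,0,0]])

```text
clock: 17.75
eef_pos: [462.0, -23.2, 35.2]
eef_rot: [-3.141, -0.0, 1.533]
wrist_force: [0.2, 0.1, -2.6]
finger_gap: 35.5
finger_force: 25.0
```

Emit:
arm_command(plan=[[-1,0,0,0.0005,0],[-1,0,0,0,0]])

```text
clock: 18.0
eef_pos: [462.1, -23.2, 34.7]
eef_rot: [3.142, -0.0, 1.533]
wrist_force: [-0.2, 0.8, -2.2]
finger_gap: 35.4
finger_force: 25.0
```

Emit:
arm_command(plan=[[-1,0,0,0.0005,0],[-1,0,0,0,0]])

```text
clock: 18.25
eef_pos: [462.2, -23.2, 34.6]
eef_rot: [3.141, 0.0, 1.533]
wrist_force: [-2.1, -0.1, 5.1]
finger_gap: 35.0
finger_force: 25.0
```

Emit:
arm_command(plan=[[0.2,0,0,0,0],[0.2,0,0,0,0],[0.2,0,0,0,0],[0.5,0,0,-0.005,0],[0.5,0,0,-0.02,0],[0.5,0,0,-0.04,0],[1,0,0,-0.035,0],[1,0,0,-0.02,0.058],[1,-0.0045,0.0115,0,0],[1,-0.0095,0.023,0,0],[1,-0.0135,0.0315,0,0],[1,-0.0135,0.0315,0,0],[1,-0.0135,0.0315,0,0],[1,-0.0095,0.023,0,0],[1,-0.0045,0.0115,0,0],[1,0,0,0,0]])

```text
clock: 20.25
eef_pos: [618.4, -107.5, 152.3]
eef_rot: [-3.139, -0.0, 1.475]
wrist_force: [-0.7, -0.1, -1.3]
finger_gap: 94.0
finger_force: 0.0
```

```bash
python3 go.py 618.3 -107.3 41 1.474
```

```text
t 20.25 at [ 618.4 -107.5  152.3] [-3.139 -0.     1.475] shift mm [2.000e-01 1.000e-01 1.113e+02] roll 0.001 gap 94.0 F [-0.7 -0.1 -1.3]
```

Emit:
arm_command(plan=[[1,0,0,0.03,0],[1,0,0,0.03,0],[1,0,0,0.025,0],[1,0,0,0.015,0],[1,0,0,0.01,0],[1,0,0,0.003,0],[1,0,0,0,0],[-1,0,0,0,0],[-1,0,0,0,0],[-1,0,0,0,0],[-1,0,0,0,0],[-1,0,0,0,0],[-1,0,0,0,0],[-1,0,0,0,0],[-1,0,0,0,0],[-1,0,0,0,0]], newtons=25)

```text
clock: 22.25
eef_pos: [618.3, -107.0, 41.3]
eef_rot: [3.142, 0.0, 1.475]
wrist_force: [-0.1, 0.6, -0.5]
finger_gap: 39.7
finger_force: 25.0
```

Emit:
arm_command(plan=[[-1,0,0,-0.005,0],[-1,0,0,-0.01,0],[-1,0,0,-0.02,0],[-1,0,0,-0.03,0],[-1,0,0,-0.03,0],[-1,0,0,-0.02,0],[-1,0.0095,-0.012,0,0],[-1,0.0195,-0.0235,0,0],[-1,0.0265,-0.032,0,0],[-1,0.0265,-0.032,0,0],[-1,0.0265,-0.032,0,0],[-1,0.02,-0.024,0,0],[-1,0.01,-0.012,0,0],[-1,0,0,0,-0.03],[-1,0,0,0,-0.028],[-1,0,0,0,0]])

```text
clock: 24.25
eef_pos: [465.2, 46.3, 156.2]
eef_rot: [-3.141, 0.0, 1.533]
wrist_force: [0.2, 0.0, -0.2]
finger_gap: 39.3
finger_force: 25.0
```

```bash
python3 go.py 465 47.2 32.2 1.532
python3 - <<'E'
from h import *
from cell import eyes
c=eyes.camera('side');cv2.imwrite('pics/s4.png',c['img'][80:300,200:450].repeat(2,0).repeat(2,1))
E
```

```text
t 24.25 at [465.2  46.3 156.2] [-3.141  0.     1.533] shift mm [  0.9  -0.2 124. ] roll 0.001 gap 39.3 F [ 0.2  0.  -0.2]
```

View pics/s4.png

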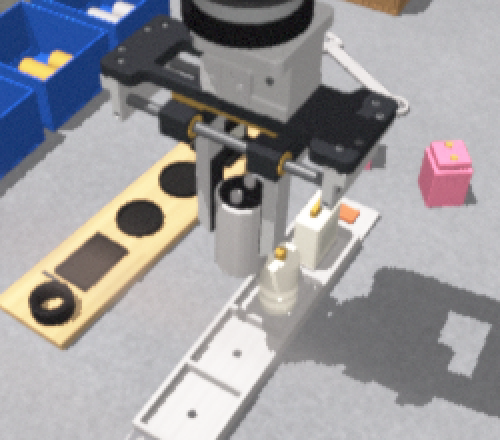

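The can is upright in the grip (238,235), and the insulator (280,285) and fuse (318,235) stand in their bays. Lowering.

Emit:
arm_command(plan=[[-1,0,0,0.015,0],[-1,0,0,0.03,0],[-1,0,0,0.03,0],[-1,0,0,0.023,0],[-1,0,0,0.014,0],[-1,0,0,0.006,0],[-1,0,0,0.003,0],[-1,0,0,0.001,0],[-1,0,0,0.0005,0],[-1,0,0,0,0],[-1,0,0,0,0]])

```text
clock: 25.68
eef_pos: [464.9, 46.9, 33.9]
eef_rot: [3.141, -0.0, 1.533]
wrist_force: [-0.3, -0.2, -1.2]
finger_gap: 39.8
finger_force: 25.0
```

Emit:
arm_command(plan=[[-1,0,0,0.0005,0],[-1,0,0,0,0]])

```text
clock: 25.92
eef_pos: [464.8, 46.9, 33.2]
eef_rot: [-3.142, -0.0, 1.533]
wrist_force: [-0.7, -0.5, -2.2]
finger_gap: 39.7
finger_force: 25.0
```

Emit:
arm_command(plan=[[-1,0,0,0.0005,0],[-1,0,0,0,0]])

```text
clock: 26.18
eef_pos: [464.8, 46.9, 32.7]
eef_rot: [-3.142, 0.0, 1.533]
wrist_force: [-0.6, -0.5, -1.2]
finger_gap: 39.6
finger_force: 25.0
```

Emit:
arm_command(plan=[[-1,0,0,0.0005,0],[-1,0,0,0,0]])

```text
clock: 26.42
eef_pos: [464.8, 46.9, 32.2]
eef_rot: [-3.142, -0.0, 1.533]
wrist_force: [0.1, 0.6, -1.2]
finger_gap: 39.2
finger_force: 25.0
```

Emit:
arm_command(plan=[[-1,0,0,0.0005,0],[-1,0,0,0,0]])

```text
clock: 26.68
eef_pos: [464.9, 46.9, 32.2]
eef_rot: [3.141, 0.0, 1.533]
wrist_force: [-3.0, 0.3, 6.6]
finger_gap: 39.9
finger_force: 25.0
```

Emit:
arm_command(plan=[[0.2,0,0,0,0],[0.2,0,0,0,0],[0.2,0,0,0,0],[0.5,0,0,-0.005,0],[0.5,0,0,-0.02,0],[0.5,0,0,-0.04,0],[1,0,0,-0.035,0],[1,0,0,-0.02,0.058],[1,-0.0125,0.01,0,0],[1,-0.025,0.02,0,0],[1,-0.033,0.0268,0,0],[1,-0.033,0.0268,0,0],[1,-0.033,0.0268,0,0],[1,-0.033,0.0268,0,0],[1,-0.025,0.02,0,0],[1,-0.013,0.01,0,0],[1,0,0,0,0]])

```text
clock: 28.8
eef_pos: [611.0, -177.1, 149.8]
eef_rot: [-3.14, -0.0, 1.474]
wrist_force: [-0.4, 0.0, 0.1]
finger_gap: 93.7
finger_force: 0.0
```

```bash
python3 go.py 611 -175.8 31 1.474
```

```text
t 28.8 at [ 611.  -177.1  149.8] [-3.14  -0.     1.474] shift mm [1.300e+00 1.000e-01 1.188e+02] roll 0.0 gap 93.7 F [-0.4  0.   0.1]
```

Emit:
arm_command(plan=[[1,0.0005,0,0.03,0],[1,0,0,0.03,0],[1,0,0,0.03,0],[1,0,0,0.015,0],[1,0,0,0.01,0],[1,0,0,0.003,0],[1,0,0,0,0],[-1,0,0,0,0],[-1,0,0,0,0],[-1,0,0,0,0],[-1,0,0,0,0],[-1,0,0,0,0],[-1,0,0,0,0],[-1,0,0,0,0],[-1,0,0,0,0],[-1,0,0,0,0]], newtons=25)

```text
clock: 30.8
eef_pos: [611.4, -175.2, 33.7]
eef_rot: [3.142, 0.0, 1.475]
wrist_force: [0.7, 0.0, 0.4]
finger_gap: 39.8
finger_force: 24.9
```

Emit:
arm_command(plan=[[-1,0,0,-0.005,0],[-1,0,0,-0.01,0],[-1,0,0,-0.02,0],[-1,0,0,-0.03,0],[-1,0,0,-0.035,0],[-1,0,0,-0.02,0],[-1,0.014,-0.0086,0,0],[-1,0.0277,-0.0171,0,0],[-1,0.0388,-0.024,0,0],[-1,0.0388,-0.024,0,0],[-1,0.0388,-0.024,0,0],[-1,0.0388,-0.024,0,0],[-1,0.0388,-0.024,0,0],[-1,0.0277,-0.0171,0,0],[-1,0.014,-0.0086,0,0],[-1,0,0,0,-0.03],[-1,0,0,0,-0.028],[-1,0,0,0,0]])

```text
clock: 33.05
eef_pos: [467.7, 116.6, 153.6]
eef_rot: [-3.141, 0.0, 1.532]
wrist_force: [0.2, -0.2, -2.1]
finger_gap: 39.9
finger_force: 24.9
```

```bash
python3 go.py 467.5 117.3 24.6 1.532
python3 - <<'E'
from h import *
from cell import eyes
c=eyes.camera('side');cv2.imwrite('pics/s5.png',c['img'][100:350,150:450].repeat(2,0).repeat(2,1))
E
```

```text
t 33.05 at [467.7 116.6 153.6] [-3.141  0.     1.532] shift mm [  0.7  -0.2 129. ] roll 0.0 gap 39.9 F [ 0.2 -0.2 -2.1]
```

View pics/s5.png

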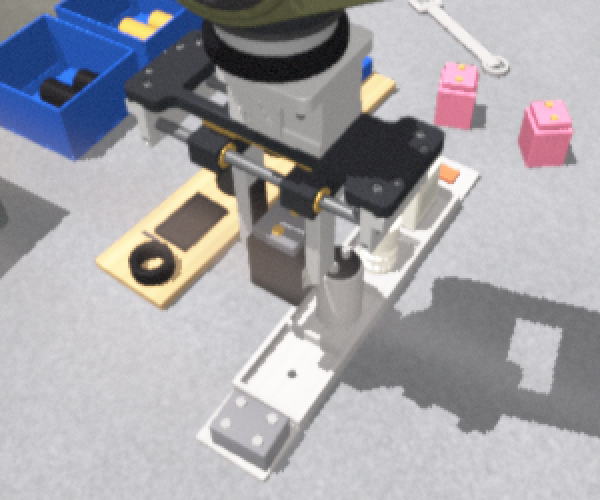

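The relay is upright in the grip (280,265), over the last free bay with its hole at (292,374). The terminal block (250,430) is clear of the fingers.

Emit:
arm_command(plan=[[-1,0,0,0.015,0],[-1,0,0,0.03,0],[-1,0,0,0.03,0],[-1,0,0,0.025,0],[-1,0,0,0.015,0],[-1,0,0,0.007,0],[-1,0,0,0.003,0],[-1,0,0,0.001,0],[-1,0,0,0.0005,0],[-1,0,0,0,0],[-1,0,0,0,0]])

```text
clock: 34.48
eef_pos: [467.5, 117.4, 27.4]
eef_rot: [3.141, -0.0, 1.533]
wrist_force: [0.2, -0.6, -2.0]
finger_gap: 40.1
finger_force: 24.9
```

Emit:
arm_command(plan=[[-1,0,0,0.0005,0],[-1,0,0,0,0]])

```text
clock: 34.72
eef_pos: [467.4, 117.4, 26.7]
eef_rot: [-3.142, 0.0, 1.533]
wrist_force: [-0.6, 0.2, -2.1]
finger_gap: 40.0
finger_force: 24.9
```

Emit:
arm_command(plan=[[-1,0,0,0.0007,0],[-1,0,0,0.0006,0],[-1,0,0,0,0]])

```text
clock: 35.1
eef_pos: [467.4, 117.4, 25.4]
eef_rot: [-3.141, 0.0, 1.533]
wrist_force: [0.0, -0.8, -2.2]
finger_gap: 40.3
finger_force: 24.9
```

Emit:
arm_command(plan=[[-1,0,0,0.0005,0],[-1,0,0,0,0]])

```text
clock: 35.35
eef_pos: [467.4, 117.4, 24.9]
eef_rot: [-3.142, 0.0, 1.533]
wrist_force: [-0.8, 0.4, -1.8]
finger_gap: 40.1
finger_force: 24.9
```

Emit:
arm_command(plan=[[-1,0,0,0.0005,0],[-1,0,0,0,0]])

```text
clock: 35.6
eef_pos: [467.4, 117.4, 24.7]
eef_rot: [3.141, -0.0, 1.533]
wrist_force: [-2.1, -0.5, 4.6]
finger_gap: 40.1
finger_force: 24.9
```

Emit:
arm_command(plan=[[0.2,0,0,0,0],[0.2,0,0,0,0],[0.2,0,0,0,0],[0.5,0,0,-0.005,0],[0.5,0,0,-0.02,0],[0.5,0,0,-0.04,0],[1,0,0,-0.04,0],[1,0,0,-0.04,0],[1,-0.02,0,-0.02,0],[1,-0.04,0,0,0],[1,-0.05,0,0,0],[1,-0.05,0,0,0],[1,-0.05,0,0,0],[1,-0.05,0,0,0],[1,-0.05,0,0,0],[1,-0.05,0,0,0],[1,-0.04,0,0,0],[1,-0.02,0,0,0],[1,0,0,0,0]])

```text
clock: 37.98
eef_pos: [451.3, -302.6, 189.3]
eef_rot: [-3.141, -0.0, 1.532]
wrist_force: [0.6, 0.0, -0.3]
finger_gap: 93.9
finger_force: 0.0
```

Run:
```python
from h import *
from cell import eyes
T=eyes.camera('top');S=eyes.camera('side')
cv2.imwrite('pics/t9.png',np.vstack([cv2.resize(T['img'][90:260,150:450],(600,340)),cv2.resize(S['img'][120:350,180:450],(305,260)).copy().__class__((260,600,3),np.uint8)*0+cv2.copyMakeBorder(cv2.resize(S['img'][120:350,180:450],(305,260)),0,0,0,295,cv2.BORDER_CONSTANT)]))
P=cloud(T);Q=cloud(S)
for n,z,b in(('relay',66,(467.5,117.3)),('cap',76,(465,47.2)),('ins',66,(462.3,-22.7)),('fuse',66,(459.3,-92.5))):
    for C in(P,Q):
        m=(np.hypot(C[...,0]-b[0],C[...,1]-b[1])<32)&(abs(C[...,2]-z)<4);q=C[m]
        (x,y),wh,a=cv2.minAreaRect(q[:,:2].astype(np.float32));print(n,len(q),np.median(q[:,2]).round(1),'off bay',np.round([x-b[0],y-b[1],*wh,a],1))
```

```text
relay 498 65.9 off bay [-1.2 -2.2 34.8 33.2 85.8]
relay 434 66.0 off bay [ 0.5 -2.5 34.6 34.3 86.4]
cap 501 76.7 off bay [-1.1 -1.8 37.4 37.4 87.9]
cap 359 76.7 off bay [ 0.8 -2.2 37.5 39.7 28.8]
ins 397 66.1 off bay [-0.3  0.1 34.7 33.3 87.8]
ins 251 66.0 off bay [ 1.4 -0.1 34.5 34.7 14.7]
fuse 448 65.8 off bay [-0.7 -1.  47.  24.3 88.5]
fuse 221 65.9 off bay [ 1.  -1.1 49.6 26.1 86.9]
```

View pics/t9.png

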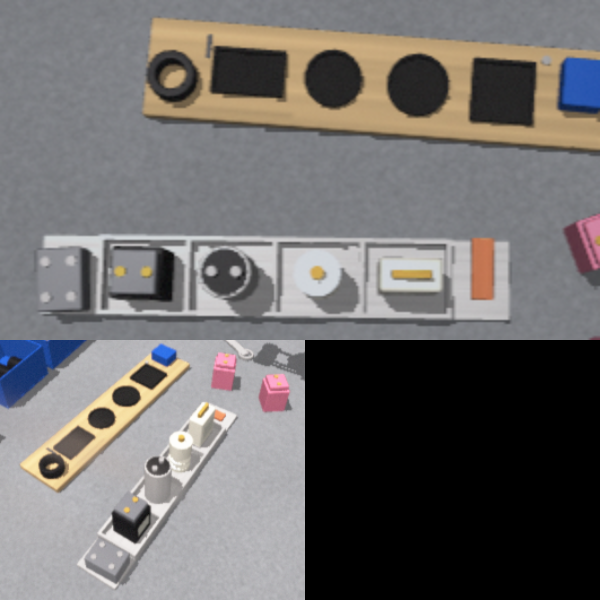

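All four parts stand upright on the bay floors, within about 3 mm of the bay centres. From the left the tray now reads relay (140,270), capacitor (228,272), insulator (317,272), fuse (410,275), which is the mirrored order. All the cradles are empty.

```bash
python3 -c "
from cell import ticket
print(ticket.sign_off())"
```

```text
the job is handed in; nothing more can be done
None
```

The job is handed in: all four parts stand upright in the tray in mirrored order (from the left: relay, capacitor, insulator, fuse), each within about 3 mm of its bay centre, done in about 38 of the 93 s.

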